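# Seat a block in the clamping jig and swing its cam lever shut

## Robot

A 6-joint arm with a two-finger parallel gripper is mounted at the origin on a cart in front of the work surface, level with it; the furniture and walls round the work are solid. World frame = base frame: x ahead of the robot, y to its left, z up, the work surface at z = 0. Lengths are in m, angles in rad, forces in N, time in s.
With the tool pointing down it reaches from about 0.3 to 0.875 m from the base axis. Payload 6.4 kg.
Tool frame: the origin (TCP) lies at the very end of the fingers, on their centre line; the grasp point (between the pads) lies 19 mm behind it; x points along the fingers, y is the direction in which the jaws open and shut, and the axes are right-handed (so a half turn about x gives the same grasp; the last joint's range is limited). The gripper opens to 85 mm and grips with 20 to 120 N. Pads are 22 mm wide; open, the fingers measure 114 mm over their backs; the gripper's body (76 mm by 85 mm) begins 54 mm behind the grasp point. The pads swing forward as they close: fully open they stand 13 mm farther back than shut.
Start: joints at [-0.206, 0.181, 1.607, -0, 1.354, -0.206], TCP at [0.575, 0, 0.231] pointing down, gripper open.
Joint ranges: [-2.99, 2.99], [-0.89, 2.07], [0.3, 2.58], [-1.14, 4.28], [0, 2.63], [-3.12, 3.12]. Speed limits (rad/s): [2.57, 2.57, 3.01, 3.14, 3.14, 3.14].

## Interface

Orientations are given as a unit quaternion [w, x, y, z].
In Python, from bench import status, optics, hand_in gives the robot as it stands. The module is installed in compiled form; this text tells all that it offers.
- The arm moves only by the shell command python3 -m jog 'ROWS'. ROWS is JSON, one flat list of numbers, 5 for each row, row after row: the shift along the tool's x, y, z in mm, then the turn about the tool's x in degrees, then the opening in per cent of the stroke, from 0 (shut) to 100 (fully open). In form: [tx, ty, tz, yaw, gripper, tx, ty, tz, yaw, gripper, ...]. A call has exactly 5 rows; each row is the pose to reach, as a shift and turn from the pose commanded when the call began, along the tool's axes at that moment; what a row does not reach only later rows make up. A row lasts 1/10 s, in which the tool goes at most 50 mm and 8.59 degrees, less where a joint would pass 70% of its speed; a pose out of reach is approached as far as the arm can. A call with a gripper value outside its range is refused whole. The fingers move at their own pace and stop on an object; the grip force is fixed at half the most. Time passes only in rows, so rows that repeat a pose let the fingers close, or fill a call up. It gives the time, the measured TCP pose, the force and the opening at its end, in the units of the state.
- status.get_obs(): the state, without advancing time (a new reading comes with each control period).
- optics.camera(name): name is "scene" or "side" or "wrist"; returns the picture (400x640x3 uint8, red, green, blue); there is no depth.
- optics.get_calibration(name): a dict with "vertical_fov" (degrees; the focal length in pixels is half the picture's height over the tangent of half this angle, whatever the lens; pixels are square), "cx", "cy" (the principal point, pixels), "extrinsics" (4x4, takes a point from camera to world coordinates). Camera axes: x right, y up, looking along -z (the intrinsics and any distortion apply to the point x, -y, -z); pixel columns grow to the right and rows downward; lengths in m; the calibration is good to about 2 mm. A picture is of the moment at which its call begins: read the wrist's pose just before it. get_calibration takes no time and is no camera call; for the wrist camera it gives the pose at the moment of the call.
- hand_in(): hands the job in, once; it reports no verdict.
The state is a dict: "time_s": time; "q": joint angles; "dq": joint speeds; "joint_efforts": joint torques, N m; "eef_pos": TCP position; "eef_rot": TCP orientation; "wrist_force": force on the tool from outside, world axes, zero at the start; "torque": the same for the moment, N m; "opening": opening from 0.0 (shut) to 1.0 (fully open).
Only numpy, scipy, OpenCV 4.12 (cv2) and the standard library are available. Lean on these libraries where they do the work, as an engineer would, in place of code of your own. Each camera call takes 0.05 s, during which the arm holds its last target. There are 200 camera calls.

## Task

Get the wooden block in the clamping jig ready for drilling. Push the block along the jig with a fingertip until its end is against the end stop, and after that push the cam lever round with a finger, as far as it goes, so that the cam clamps the block against the press pad. Do not pick the block up, and leave the screwdriver, the jar and the roll of tape beside the jig where they are.

Things in the scene. Friction and masses are not known exactly. Their poses are not given: they have to be found in the camera images.
- jig: plywood board 235 x 160 x 15 mm, screwed to the bench. Origin on the bench top; in its own frame it spans x -125 to +110, y -77 to +83 mm, upper face at z = 15 mm. x points along the jig to the end stop (roughly away from the robot), y to the cam lever's side (roughly left). The block lies along y = 0 between the press pad (-y side) and the cam (+y side)
- stop_face (a point): foot of the end stop, in the middle of its face, on the board (x = 75, y = 0, z = 15 mm in the jig's frame). The stop is a wooden cleat across the jig, 56 mm wide, 28 mm high, 14 mm thick
- block: loose softwood block 110 x 45 x 35 mm high, about 0.1 kg, lying lengthwise on the jig. Origin at the centre of its underside; its y axis is its length and points to the end stop. At the start 20 to 45 mm are free between it and the stop, with 1 to 3 mm of play to the pad and the cam. Against the stop its origin is at x = 20 mm in the jig's frame
- press_pad: wooden pad 102 x 10 x 30 mm before the back rail on the -y side of the block. Springs hold it towards the block; it yields up to 8 mm along the jig's y only. Origin: middle of the face towards the block, at the height of the board's upper face (y = -25 mm in the jig's frame when free). Clamped, it is pressed back about 3 mm with about 12 N
- cam_lever (a joint): angle of the cam lever about its upright pivot, rad: 0 fully open, 1.9 fully clamped (its limit); grows counter-clockwise seen from above. At value q the lever points 0.35 + q rad from the jig's x axis towards its y axis. It starts between 0 and 0.35 and stays where it is left; a push of about 2 to 6 N on the arm turns it
- lever_pivot (a point): on the lever's pivot axis at mid-height of the arm, 58 mm above the bench; x = 20, y = 47 mm in the jig's frame. Below the arm the cam, a wooden disc of radius 22 mm set 8 mm off-centre, stands 18 to 48 mm above the bench and reaches at most 30 mm from the pivot
- lever_end (a point): centre of the black ball (radius 10 mm) on the free end of the dark steel lever, 94 mm from the pivot, 58 mm above the bench. The arm is a straight level bar 14 mm wide and 14 mm high (51 to 65 mm above the bench), with free space below it down to the board and the bench
- screwdriver: loose yellow-handled screwdriver, 170 mm long and 33 mm high, lying on the bench along the -y side of the jig; leave alone. Origin under its middle
- nut_jar: loose jar of nuts, 68 mm across, 95 mm high, standing on the bench on the -y side of the jig, near the end stop's end; leave alone. Origin under its centre
- tape_roll: loose roll of masking tape lying flat, 98 mm across, 25 mm high, on the bench on the +y side of the jig, near the end towards the robot; leave alone. Origin under its centre
Things that resemble listed ones, but are neither listed nor needed, are in the scene too. What is shaped like the block but black or pink is not meant.

How it is judged:
On the way, in this order (a step that is already met when the one before it is completed fails the run):
1. the block's end is against the end stop (within 4 mm) while the lever is still open (below 0.7 rad) (x of block in the frame of jig above 0.016 m and z of block in the frame of jig below 0.02 m and value of joint cam_lever below 0.7 rad), for 0.2 s.
2. the lever is turned to the clamped end of its travel (above 1.6 rad) (value of joint cam_lever above 1.6 rad), for 0.2 s.
At the end, for the whole second after the job is handed in: The block lies flat on the board with its end within 4 mm of the end stop and its length along the jig (within 0.06 rad), the cam lever is past 1.6 rad, the block presses on the press pad with more than 4 N, and it is at rest (x of block in the frame of jig between 0.016 and 0.024 m and z of block in the frame of jig below 0.02 m and angle between the y axis of block and the x axis of jig, either way round below 0.06 rad and value of joint cam_lever above 1.6 rad and contact force between block and press_pad above 4 N and linear speed of block below 0.01 m/s); the robot touches nothing.
It fails at once if the block is lifted more than 10 mm off the board (z of block in the frame of jig above 0.025 m).
It fails at once if the screwdriver is moved more than 15 mm (distance of screwdriver from where it was at the start of the episode above 0.015 m).
It fails at once if the jar is moved more than 15 mm (distance of nut_jar from where it was at the start of the episode above 0.015 m).
It fails at once if the tape roll is moved more than 15 mm (distance of tape_roll from where it was at the start of the episode above 0.015 m).
It also fails if it takes over 48 s, if anything falls off the work surface, if the arm or the gripper's body presses on something with over 40 N, if the wrist force passes 120 N, or if a joint passes its speed limit or range.

## Working session

There is one attempt and no reset: what is moved stays moved. The work goes in short steps, Python scripts to look and compute and a shell command to move; the robot and the scene stay as the last step left them, time stands still between calls to the robot, and variables do not carry over. Pictures are saved under pics/ and viewed, on a budget of 10 in all, crops included, one or two more only if the job needs it, and the job is handed in when it is done.

```bash
mkdir -p pics; python3 - <<'E'
from bench import status, optics
import cv2, numpy as np
o=status.get_obs(); print(o['time_s'],o['eef_pos'],o['eef_rot'],o['opening'])
for n in ['scene','wrist','side']:
    c=optics.get_calibration(n); print(n,{k:(np.round(v,4).tolist() if k=='extrinsics' else v) for k,v in c.items()})
    cv2.imwrite(f'pics/{n}0.png',optics.camera(n)[:,:,::-1])
E
```

```text
0.0 [5.74448608e-01 1.39157881e-04 2.30379408e-01] [ 0.49946651  0.4996587   0.50052861 -0.50034538] 0.9970692205935023
scene {'vertical_fov': 56.82896384700113, 'cx': 323.717583298572, 'cy': 196.64512901212444, 'extrinsics': [[0.7399, 0.5249, -0.4206, 0.0717], [-0.6726, 0.5838, -0.4547, -0.5437], [0.0069, 0.6194, 0.7851, 0.9519], [0.0, 0.0, 0.0, 1.0]]}
wrist {'vertical_fov': 66.44148307480341, 'cx': 321.2000364901612, 'cy': 198.21298946001775, 'extrinsics': [[1.0, -0.0006, 0.0019, 0.5766], [0.0, 0.9625, 0.2713, 0.0696], [-0.002, -0.2713, 0.9625, 0.374], [0.0, 0.0, 0.0, 1.0]]}
side {'vertical_fov': 45.87348134847017, 'cx': 315.1487475341963, 'cy': 203.69882540815107, 'extrinsics': [[-0.9867, -0.1335, 0.0932, 0.6782], [0.1626, -0.8389, 0.5195, 0.6433], [0.0088, 0.5277, 0.8494, 1.1895], [0.0, 0.0, 0.0, 1.0]]}
```

View pics/scene0.png

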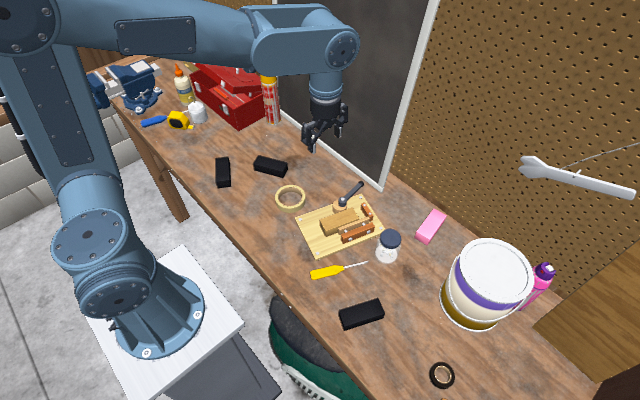

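View pics/wrist0.png

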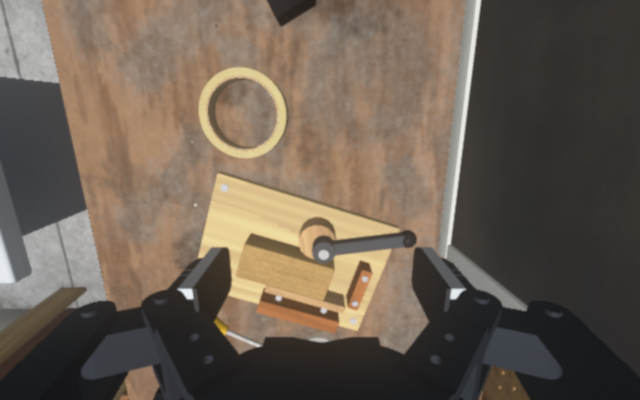

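The scene picture shows the jig at about (340,225), with the tape at (290,196), the jar at (388,246) and the screwdriver at (338,270). In the wrist picture the lever pivot is at (323,254), the ball at (409,239), the block's centre at about (288,267), and the board corners at about (219,174) and (357,330). I'll enlarge it to get exact points.

```bash
python3 - <<'E'
import cv2
a=cv2.imread('pics/wrist0.png')[160:350,185:435]
cv2.imwrite('pics/w0crop.png',cv2.resize(a,None,fx=3.2,fy=3.1,interpolation=cv2.INTER_CUBIC)[:600,:800])
E
```

```text
(no output)
```

View pics/w0crop.png

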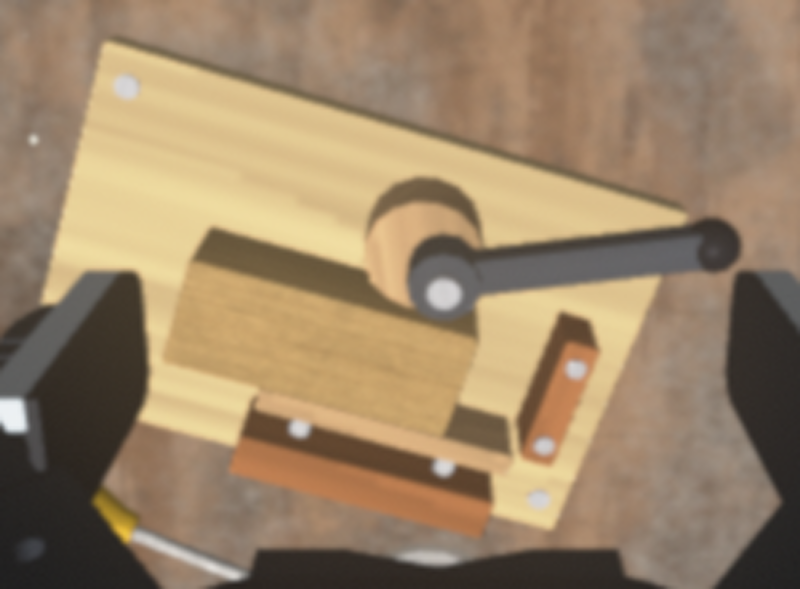

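```bash
cat > h.py <<'E'
import numpy as np
from scipy.optimize import least_squares
def proj(P,c,k=0.):
    E=np.array(c['extrinsics']); p=(np.atleast_2d(P)-E[:3,3])@E[:3,:3]
    f=200/np.tan(np.radians(c['vertical_fov']/2)); x=p[:,0]/-p[:,2]; y=-p[:,1]/-p[:,2]
    d=1+k*(x*x+y*y); return np.c_[c['cx']+f*x*d, c['cy']+f*y*d]
def jw(p,P):  # jig->world, P in mm
    P=np.atleast_2d(P)/1000.; c,s=np.cos(p[2]),np.sin(p[2])
    return np.c_[p[0]+c*P[:,0]-s*P[:,1], p[1]+s*P[:,0]+c*P[:,1], P[:,2]]
E
python3 - <<'E'
from h import *
from bench import optics,status
c=optics.get_calibration('wrist')
S=lambda a:np.array(a,float)/[3.2,3.1]+[185,160]
J=[[-125,83,15],[110,83,15],[110,-77,15]]; U=S([[105,42],[685,207],[553,529]])
B=S([[190,262],[165,360],[440,435],[478,342]]); 
def blk(b): # centre x,y, yaw in jig, top corners
    cs,s=np.cos(b[2]),np.sin(b[2]); L=np.array([[-55,22.5],[-55,-22.5],[55,-22.5],[55,22.5]])
    return np.c_[b[0]+cs*L[:,0]-s*L[:,1], b[1]+s*L[:,0]+cs*L[:,1], np.full(4,50.)]
lev=lambda q:[[20+94*np.cos(.35+q),47+94*np.sin(.35+q),58],[20,47,66]]
LU=S([[712,243],[443,293]])
def res(p,kk=True):
    k=p[7] if kk else 0
    return np.r_[proj(jw(p,J),c,k)-U, proj(jw(p,blk(np.r_[p[3:5]*1000,p[5]])),c,k)-B, proj(jw(p,lev(p[6])),c,k)-LU].ravel()
for kk in (False,True):
    r=least_squares(res,[.55,0,-.27,0,0,0,.2,0.],args=(kk,))
    p=r.x; print(np.round(p,4)); print(np.round(r.fun.reshape(-1,2),1).tolist())
np.save('p.npy',p)
E
```

```text
[ 5.457e-01 -1.180e-01 -3.020e-01 -1.310e-02 -2.000e-04 -7.200e-03
  8.960e-02  0.000e+00]
[[-1.2, 0.4], [1.2, 1.9], [0.5, 0.6], [-0.1, -0.9], [-1.3, 0.7], [0.8, 1.1], [0.6, -0.5], [-0.5, 0.0], [0.1, -2.4]]
[ 0.5458 -0.1184 -0.3018 -0.0135 -0.0006 -0.0061  0.0902 -0.0596]
[[-0.3, 0.9], [0.9, 2.1], [0.2, -0.8], [0.0, -0.6], [-0.8, 0.5], [0.5, 0.7], [0.2, -0.4], [-1.0, 0.1], [0.3, -2.2]]
```

The fit is good to about 2 px. The jig is at (0.546, -0.118) with yaw -0.302, the block is at x≈-13 in the jig frame (33 mm gap) and the lever is at about 0.09. I'll shut the gripper, align it with the jig and go behind the block, to jig (-105, 0).

```bash
python3 -m jog '[20,-30,20,6,0, 45,-60,40,12,0, 70,-90,60,17.3,0, 100,-129,87,17.3,0, 130,-129,87,17.3,0]'; python3 - <<'E'
from bench import status, optics
import cv2, numpy as np
from h import *
p=np.load('p.npy')
o=status.get_obs(); print(o['time_s'],o['eef_pos'],o['eef_rot'],o['opening'],o['wrist_force'])
d=np.array(o['eef_pos'])[:2]-p[:2]; c,s=np.cos(p[2]),np.sin(p[2]); print('jig mm',1000*np.array([c*d[0]+s*d[1],-s*d[0]+c*d[1]]))
cal=optics.get_calibration('side'); im=optics.camera('side')[:,:,::-1].copy()
L=proj(jw(p,[[-125,-77,15],[110,-77,15],[110,83,15],[-125,83,15]]),cal)
x0,y0=(L.min(0)-60).astype(int).clip(0); x1,y1=(L.max(0)+50).astype(int)
cv2.polylines(im,[L.round().astype(int)],True,(0,255,0),1)
a=im[y0:y1,x0:x1]; f=min(800/a.shape[1],600/a.shape[0]); print(x0,y0,f)
cv2.imwrite('pics/s1.png',cv2.resize(a,None,fx=f,fy=f)[:600,:800])
E
```

```text
time_s: 0.65
eef_pos: [0.4435, -0.0884, 0.1007]
eef_rot: [-0.419, -0.57, -0.418, 0.57]
wrist_force: [0.6, 0.5, 0.4]
opening: 0.143
0.65 [ 0.44347464 -0.08839686  0.10066085] [-0.41872199 -0.56967651 -0.41833086  0.57021037] 0.14280353580383548 [0.5677562  0.46139418 0.40001112]
jig mm [-106.64491726   -1.79818441]
212 106 3.658536585365854
```

View pics/s1.png

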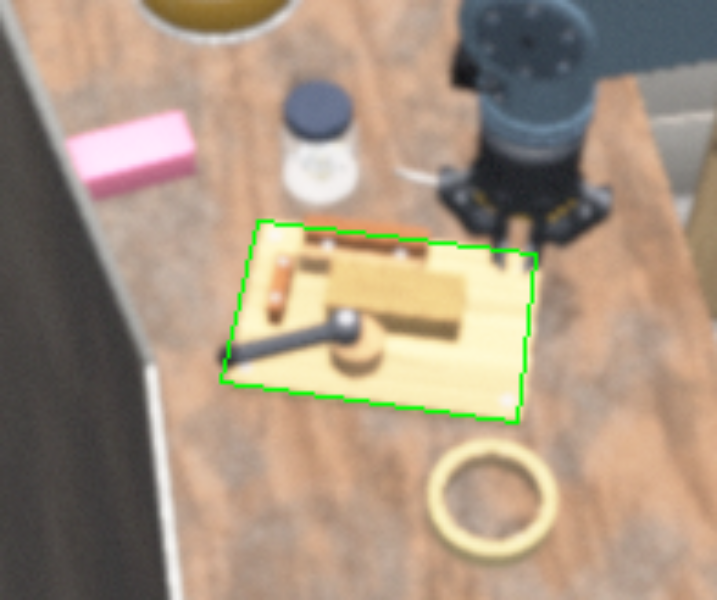

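The jig outline fits the side view, with the corners on the board's corners and the fingers at about (515,250), behind the block. Next I'll go down to z≈0.028 and approach the block.

```bash
python3 -m jog '[35,0,-1,0,0, 73,0,-2,0,0, 73,0,-2,0,0, 73,5,-2,0,0, 73,10,-2,0,0]'; python3 -m jog '[0,6,0,0,0, 0,12,0,0,0, 0,18,0,0,0, 0,24,0,0,0, 0,30,0,0,0]'; cat >> h.py <<'E'
def jig(o):
    p=np.load('p.npy'); d=np.array(o['eef_pos'])[:2]-p[:2]; c,s=np.cos(p[2]),np.sin(p[2])
    F=o['wrist_force']
    return np.round([1000*(c*d[0]+s*d[1]),1000*(-s*d[0]+c*d[1]),1000*o['eef_pos'][2]],1), 'Fjig',np.round([c*F[0]+s*F[1],-s*F[0]+c*F[1],F[2]],1), 't',o['time_s']
E
python3 -c "
from bench import status; from h import *
print(jig(status.get_obs()))"
```

```text
time_s: 1.2
eef_pos: [0.4583, -0.0887, 0.0304]
eef_rot: [0.42, 0.57, 0.418, -0.569]
wrist_force: [0.5, -0.2, 1.0]
opening: -0.0
time_s: 1.7
eef_pos: [0.4853, -0.0971, 0.0284]
eef_rot: [-0.419, -0.57, -0.419, 0.57]
wrist_force: [-0.8, 0.8, 0.3]
opening: -0.0
(array([-64.1,   2.3,  28.4]), 'Fjig', array([-1. ,  0.5,  0.3]), 't', 1.7)
```

```bash
python3 -m jog '[0,2,0.5,0,0, 0,4,1,0,0, 0,6,2,0,0, 0,9,2,0,0, 0,12,2,0,0]'; python3 - <<'E'
from bench import status,optics; from h import *
import cv2
print(jig(status.get_obs()))
im=optics.camera('wrist')[:,:,::-1]; cv2.imwrite('pics/w2.png',im)
E
```

```text
time_s: 2.2
eef_pos: [0.4958, -0.1026, 0.0282]
eef_rot: [0.419, 0.57, 0.419, -0.57]
wrist_force: [-1.0, 0.5, -0.8]
opening: 0.003
(array([-52.5,   0.2,  28.2]), 'Fjig', array([-1.1,  0.2, -0.8]), 't', 2.2)
```

View pics/w2.png

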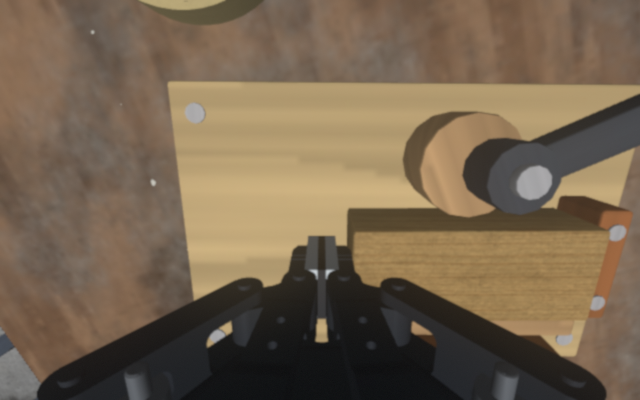

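The block's far end, at about (607,240), is just short of the stop (560–628), and the fingertip is touching its rear face at (350,240). I'll push on in small steps until the force rises.

```bash
python3 -m jog '[0,1,0,0,0, 0,2,0,0,0, 0,3,0,0,0, 0,4,0,0,0, 0,5,0,0,0]'; python3 -c "
from bench import status; from h import *
print(jig(status.get_obs()))"
```

```text
time_s: 2.75
eef_pos: [0.4967, -0.1025, 0.0275]
eef_rot: [-0.417, -0.568, -0.422, 0.571]
wrist_force: [-16.6, 3.6, 12.1]
opening: 0.001
(array([-51.6,   0.6,  27.5]), 'Fjig', array([-16.9,  -1.5,  12.1]), 't', 2.75)
```

The force is 17 N at TCP x=-51.6, so the block should be on the stop. I'll back off and check with outlines predicted for the seated block (x=20).

```bash
python3 -m jog '[0,-5,0,0,0, 0,-15,0,0,0, -30,-25,0,0,0, -60,-25,0,0,0, -90,-10,0,0,0]'; python3 - <<'E'
from bench import status,optics; from h import *
import cv2
print(jig(status.get_obs())); p=np.load('p.npy')
c=optics.get_calibration('wrist'); im=optics.camera('wrist')[:,:,::-1].copy(); im0=im.copy()
im=cv2.resize(im,None,fx=1.25,fy=1.25)
def dr(P,col): cv2.polylines(im,[(proj(jw(p,P),c)*1.25).round().astype(int)],True,col,1)
b=20; dr([[b-55,22.5,50],[b+55,22.5,50],[b+55,-22.5,50],[b-55,-22.5,50]],(0,255,0))
dr([[75,28,43],[89,28,43],[89,-28,43],[75,-28,43]],(255,0,0))
dr([[-125,83,15],[110,83,15],[110,-77,15],[-125,-77,15]],(0,0,255))
cv2.imwrite('pics/w3.png',im)
E
```

```text
time_s: 3.25
eef_pos: [0.489, -0.1, 0.1186]
eef_rot: [-0.418, -0.569, -0.42, 0.57]
wrist_force: [-0.0, -0.2, -1.1]
opening: -0.003
(array([-59.8,   0.6, 118.6]), 'Fjig', array([ 0. , -0.2, -1.1]), 't', 3.25)
```

View pics/w3.png

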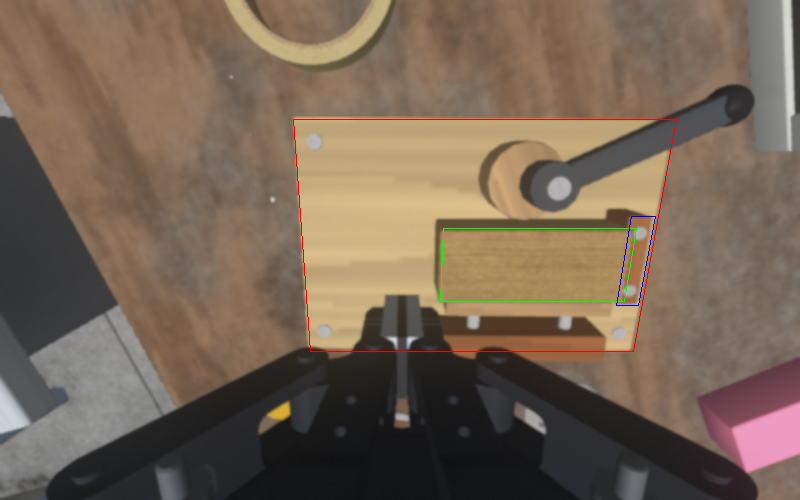

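The block's far face touches the stop and its outline matches the seated prediction (left end at px 440, right end at px 630). The lever is still open. Next I'll turn the gripper about 90° in place, to keep the knuckles away from the back wall at x≈0.74, then compute the shift to the lever's clockwise side.

```bash
python3 -m jog '[-10,0,0,-8.5,0, -20,0,0,-17,0, -20,0,0,-25.5,0, -20,0,0,-34,0, -20,0,0,-42.5,0]' >/dev/null; python3 -m jog '[0,0,0,-8.5,0, 0,0,0,-17,0, 0,0,0,-25.5,0, 0,0,0,-34,0, 0,0,0,-42.5,0]'; cat >> h.py <<'E'
from scipy.spatial.transform import Rotation as R
def shift(o,tgt): # mm in tool axes to reach jig point (mm)
    p=np.load('p.npy'); w,x,y,z=o['eef_rot']; M=R.from_quat([x,y,z,w]).as_matrix()
    return np.round(M.T@(jw(p,tgt)[0]-np.array(o['eef_pos']))*1000,1)
E
python3 - <<'E'
from bench import status; from h import *
o=status.get_obs(); print(jig(o), np.round(o['q'],2)); print(shift(o,[103,46,120]), shift(o,[103,46,42]))
E
```

```text
time_s: 4.3
eef_pos: [0.4908, -0.101, 0.1382]
eef_rot: [0.695, 0.135, 0.694, -0.135]
wrist_force: [-0.5, 0.2, -0.1]
opening: 0.001
(array([-57.7,   0.3, 138.2]), 'Fjig', array([-0.5,  0. , -0.1]), 't', 4.3) [-0.44  0.12  1.87  0.    1.14 -1.63]
[ 18.4  58.6 156.4] [ 96.4  58.6 156.3]
```

```bash
python3 -m jog '[10,18,48,0,0, 18,35,94,0,0, 18,52,140,0,0, 18,58,156,0,0, 18,58,156,0,0]'; python3 - <<'E'
from bench import status,optics; from h import *
import cv2
o=status.get_obs(); print(jig(o)); print(shift(o,[103,46,42]))
cv2.imwrite('pics/w4.png',optics.camera('wrist')[:,:,::-1])
E
```

```text
time_s: 4.8
eef_pos: [0.6591, -0.1066, 0.1197]
eef_rot: [0.694, 0.136, 0.693, -0.136]
wrist_force: [-1.0, 0.5, 0.5]
opening: -0.0
(array([104.7,  45. , 119.7]), 'Fjig', array([-1.1,  0.2,  0.5]), 't', 4.8)
[77.7  0.9 -1.9]
```

View pics/w4.png

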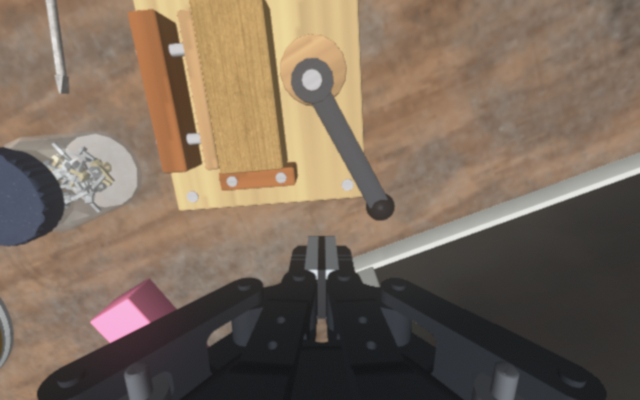

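The stop touches the block's end at (250,175), the lever ball is at (380,207) and the fingertip is at (320,240). I'll check where the descent point projects.

```bash
python3 - <<'E'
from bench import optics; from h import *
c=optics.get_calibration('wrist'); p=np.load('p.npy'); E=np.array(c['extrinsics'])
q=p[6]; print('tip,ball,pivot,stopcorner:',proj(jw(p,[[103,46,42],[103,46,58],[20+94*np.cos(.35+q),47+94*np.sin(.35+q),58],[20,47,66],[89,28,43]]),c).round())
E
```

```text
tip,ball,pivot,stopcorner: [[321. 205.]
 [321. 211.]
 [380. 209.]
 [311.  86.]
 [296. 189.]]
```

```bash
python3 -m jog '[30,0,-1,0,0, 60,1,-2,0,0, 78,1,-2,0,0, 78,1,-2,0,0, 78,1,-2,0,0]'; cat >> h.py <<'E'
def arc(o,phis,r=79):
    for f in phis: print(round(f,2), shift(o,[20+r*np.cos(f),47+r*np.sin(f),42]))
E
python3 - <<'E'
from bench import status; from h import *
o=status.get_obs(); print(jig(o)); arc(o,[.12,.24,.36,.48,.6,.72,.84,.96,1.08,1.2])
E
```

```text
time_s: 5.35
eef_pos: [0.6555, -0.105, 0.0429]
eef_rot: [0.694, 0.137, 0.694, -0.137]
wrist_force: [-0.8, 0.2, 1.0]
opening: 0.004
(array([100.8,  45.4,  42.9]), 'Fjig', array([-0.8, -0. ,  1. ]), 't', 5.35)
0.12 [ 0.9 10.8 -3.3]
0.24 [ 0.9 20.  -5.8]
0.36 [ 0.9 28.7 -9.4]
0.48 [  0.9  37.  -14. ]
0.6 [  0.9  44.7 -19.5]
0.72 [  0.9  51.6 -26. ]
0.84 [  0.9  57.8 -33.2]
0.96 [  0.9  63.  -41.1]
1.08 [  0.9  67.2 -49.6]
1.2 [  0.9  70.4 -58.5]
```

```bash
python3 -m jog '[0,11,-3,0,0, 0,20,-6,0,0, 0,29,-9,0,0, 0,37,-14,0,0, 0,45,-19,0,0]'; python3 - <<'E'
from bench import status; from h import *
o=status.get_obs(); print(jig(o)); arc(o,[.72,.84,.96,1.08,1.2])
E
```

```text
time_s: 5.85
eef_pos: [0.6553, -0.0549, 0.0426]
eef_rot: [0.694, 0.137, 0.694, -0.137]
wrist_force: [-1.0, -1.0, -0.7]
opening: -0.003
(array([85.7, 93.1, 42.6]), 'Fjig', array([-0.7, -1.3, -0.7]), 't', 5.85)
0.72 [ 0.6  5.4 -6.8]
0.84 [  0.6  11.5 -14. ]
0.96 [  0.6  16.7 -21.9]
1.08 [  0.6  21.  -30.4]
1.2 [  0.6  24.2 -39.3]
```

```bash
python3 -m jog '[0,5,-7,0,0, 0,11,-14,0,0, 0,17,-22,0,0, 0,21,-30,0,0, 0,24,-39,0,0]'; python3 - <<'E'
from bench import status,optics; from h import *
import cv2
o=status.get_obs(); print(jig(o)); arc(o,[1.32,1.44,1.56,1.68,1.8,1.9,2.0])
cv2.imwrite('pics/w5.png',optics.camera('wrist')[:,:,::-1])
E
```

```text
time_s: 6.35
eef_pos: [0.6282, -0.0189, 0.0424]
eef_rot: [0.694, 0.137, 0.693, -0.137]
wrist_force: [2.2, -4.4, -1.1]
opening: -0.004
(array([ 49. , 119.4,  42.4]), 'Fjig', array([ 3.4, -3.5, -1.1]), 't', 6.35)
1.32 [ 0.4  3.3 -9.8]
1.44 [  0.4   4.2 -19.2]
1.56 [  0.4   4.1 -28.7]
1.68 [  0.4   2.8 -38. ]
1.8 [  0.3   0.4 -47.2]
1.9 [  0.3  -2.4 -54.6]
2.0 [  0.3  -6.  -61.6]
```

View pics/w5.png

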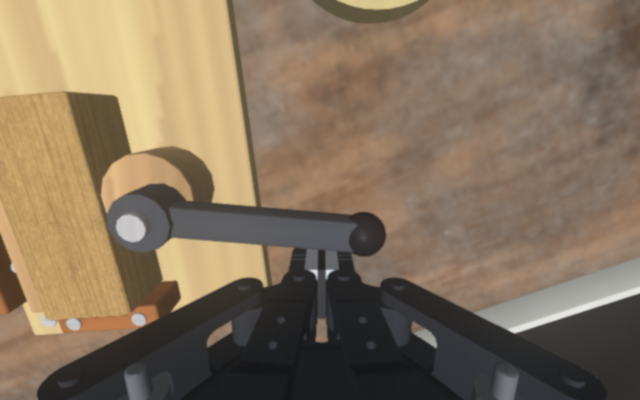

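The finger is on the lever at (320,240), just inboard of the ball at (367,233), and is turning it. The block is still at the stop. I'll continue along the arc.

```bash
python3 -m jog '[0,3,-10,0,0, 0,4,-19,0,0, 0,3,-28,0,0, 0,2,-37,0,0, 0,-1,-45,0,0]'; python3 - <<'E'
from bench import status,optics; from h import *
o=status.get_obs(); print(jig(o)); arc(o,[1.8,1.85,1.9,1.95,2.0,2.05,2.1],78)
E
```

```text
time_s: 6.9
eef_pos: [0.5875, -0.003, 0.0432]
eef_rot: [0.695, 0.137, 0.692, -0.137]
wrist_force: [5.5, -1.5, -0.6]
opening: 0.004
(array([  5.5, 122.5,  43.2]), 'Fjig', array([ 5.7,  0.2, -0.6]), 't', 6.9)
1.8 [ 1.2  0.1 -3.2]
1.85 [ 1.2 -1.2 -6.9]
1.9 [  1.2  -2.7 -10.5]
1.95 [  1.2  -4.3 -14. ]
2.0 [  1.2  -6.2 -17.5]
2.05 [  1.1  -8.2 -20.8]
2.1 [  1.1 -10.4 -24. ]
```

```bash
python3 -m jog '[0,-1,-4,0,0, 0,-2,-7,0,0, 0,-3,-10,0,0, 0,-4,-13,0,0, 0,-6,-16,0,0]'; python3 - <<'E'
from bench import status,optics; from h import *
o=status.get_obs(); print(jig(o)); arc(o,[1.9,1.95,2.0,2.05,2.1,2.15],78)
E
```

```text
time_s: 7.4
eef_pos: [0.5707, -0.0024, 0.0433]
eef_rot: [0.695, 0.137, 0.692, -0.137]
wrist_force: [3.7, -1.2, 0.8]
opening: 0.005
(array([-10.8, 118.2,  43.3]), 'Fjig', array([ 3.9, -0.1,  0.8]), 't', 7.4)
1.9 [1.4 3.1 5.3]
1.95 [1.3 1.5 1.8]
2.0 [ 1.3 -0.4 -1.7]
2.05 [ 1.3 -2.4 -5. ]
2.1 [ 1.3 -4.6 -8.2]
2.15 [  1.3  -6.9 -11.4]
```

Not at the limit yet (4 N); I'll continue in small steps.

```bash
python3 -m jog '[0,-1,-2,0,0, 0,-2,-4,0,0, 0,-3,-5,0,0, 0,-4,-7,0,0, 0,-5,-8,0,0]'; python3 - <<'E'
from bench import status,optics; from h import *
import cv2
o=status.get_obs(); print(jig(o)); arc(o,[2.05,2.1,2.15,2.2],78)
cv2.imwrite('pics/w6.png',optics.camera('wrist')[:,:,::-1])
E
```

```text
time_s: 7.9
eef_pos: [0.5684, -0.0032, 0.0443]
eef_rot: [0.701, 0.139, 0.687, -0.136]
wrist_force: [34.9, 7.8, -22.5]
opening: -0.003
(array([-12.7, 116.7,  44.3]), 'Fjig', array([ 31. ,  17.8, -22.5]), 't', 7.9)
2.05 [ 2.3 -0.8 -3.3]
2.1 [ 2.2 -3.  -6.5]
2.15 [ 2.1 -5.3 -9.6]
2.2 [  2.   -7.8 -12.6]
```

View pics/w6.png

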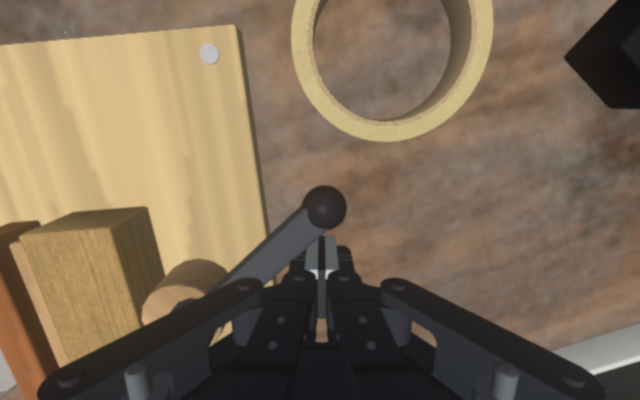

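The force jumps to 36 N at the expected end angle, so the lever is at its limit. I'll retreat away from the lever, lift, and check.

```bash
python3 -m jog '[0,5,8,0,0, 0,12,20,0,0, 0,15,30,0,0, -40,15,30,0,0, -80,15,30,0,0]'; python3 -m jog '[-40,-10,-20,0,0, -80,-30,-40,0,0, -100,-50,-60,0,0, -100,-70,-80,0,0, -100,-70,-80,0,0]'; python3 - <<'E'
from bench import status,optics; from h import *
import cv2
o=status.get_obs(); print(jig(o)); p=np.load('p.npy')
c=optics.get_calibration('wrist'); im=cv2.resize(optics.camera('wrist')[:,:,::-1],None,fx=1.25,fy=1.25)
def dr(P,col): cv2.polylines(im,[(proj(jw(p,P),c)*1.25).round().astype(int)],True,col,1)
dr([[-35,19.5,50],[75,19.5,50],[75,-25.5,50],[-35,-25.5,50]],(0,255,0)); dr([[-125,83,15],[110,83,15],[110,-77,15],[-125,-77,15]],(0,0,255))
for q in (1.6,1.9): dr([[20,47,58],[20+94*np.cos(.35+q),47+94*np.sin(.35+q),58]],(255,0,0) if q<1.8 else (255,0,255))
cv2.imwrite('pics/w7.png',im)
E
```

```text
time_s: 8.45
eef_pos: [0.5913, -0.0009, 0.1208]
eef_rot: [0.691, 0.137, 0.696, -0.137]
wrist_force: [0.7, -0.3, 1.3]
opening: 0.001
time_s: 8.95
eef_pos: [0.4904, -0.0362, 0.2228]
eef_rot: [0.693, 0.137, 0.694, -0.137]
wrist_force: [0.2, 1.3, -0.7]
opening: -0.002
(array([-77.3,  62. , 222.8]), 'Fjig', array([-0.2,  1.3, -0.7]), 't', 8.95)
```

View pics/w7.png

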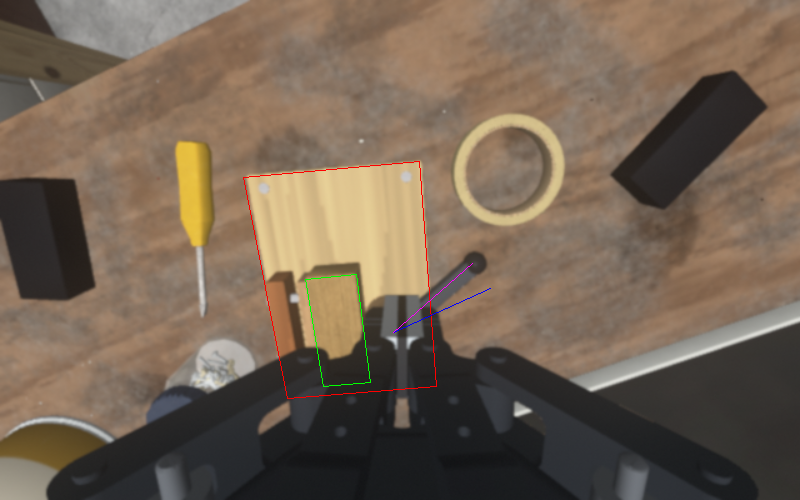

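The lever matches the 1.9 rad line, with the ball at (475,263). The block's rear edge lies on the prediction for a seated block at (305–357,275). The tape, screwdriver and jar look undisturbed, and the arm is clear. I'll hand in.

```bash
python3 -c "
from bench import hand_in; print(hand_in())"
```

```text
the job is handed in; nothing more can be done
None
```

The block is against the end stop and the cam lever is round to its limit, and I've handed the job in; `hand_in()` gives no verdict. The run took about 9 s of the 48 s allowed.

- **Block:** I pushed it about 33 mm along the jig with the shut fingertips until the force rose to 17 N. With the lever still open, a picture showed its end touching the stop. In the last picture its rear edge lies on the outline predicted for a seated block, within about 2 mm. The gripper hid the stop end in that picture.
- **Lever:** I pushed it round with the finger until the force jumped to 36 N at the expected end angle. After I backed the finger off, it stayed on the 1.9 rad line.
- **Surroundings:** the screwdriver, jar and tape showed no sign of having moved in the pictures. The arm is clear and the wrist force is near zero.
- **Not checked:** I had no way to read the force on the press pad directly, so the clamping force is inferred from the lever's position. The lever's pivot bolt showed a few pixels off its predicted spot, probably because it is taller than I assumed; this did not affect the work.

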